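Slide the locked filter carriage over the carafe

TASK

Get the coffee filter ready over the carafe: press down the green release plate on top of the rail carriage with the fingertips and, keeping it down all the way, slide the carriage along the rail towards the carafe until it rests against the end stop on that side, then let the plate spring up so that the carriage is locked there. Do not touch or lift the filter holder that the carriage carries, and leave the carafe and everything else on the shelf where they stand.

Things in the scene. Friction and masses are not known exactly. Their poses are not given: they have to be found in the camera images.
- shelf: Stainless rail shelf, 900 mm wide, fixed on four legs over the sink. Origin at table height under its middle; x away from the robot, y along the rail to the left, z up. Wire floor at z = 70. The rail is a level 16 mm square bar along y, axis at x = +100, z = 225, with a 20 mm thick end stop collar (red pad) either side. A grinder hangs fixed on the rail near its left end (y = 345, top at z = 308).
- stop_left (a point): Centre of the inner (carriage-side) face of the left end stop, on the rail axis; axes as shelf.
- stop_right (a point): Centre of the inner (carriage-side) face of the right end stop, on the rail axis, 410 mm from stop_left; axes as shelf.
- carriage_mid (a point): Middle of the carriage, on the rail axis; axes as shelf. It is 90 mm long (rests against a stop when this point is 45 mm from the stop's point), 56 deep. On top, the release plate lies between two black end cheeks: inner faces 62 mm apart (31 either way along y), tops 50 mm above here. Two rods at its front carry a ring centred 135 mm towards the robot (-x) that holds the filter holder.
- carriage (a joint): Position of the carriage along the rail in m, 0 where it stood at the start, + towards the shelf's +y (left). Once unlocked it slides with about 1.5 N of friction plus light damping; locked, the brake holds against more than 15 N.
- button_top (a point): Centre of the top face of the green release plate, 38 mm (across the rail) by 58 mm (along it); 34 mm above carriage_mid when up. Axes as shelf.
- release_button (a joint): How far the plate is pressed straight down, in m: 0 up (brake clamped on the rail), 0.007 fully down. Sprung: starts to move at about 5 N, fully down at about 7 N. The brake is free when the plate is more than 2 mm down; keep it 4 to 6 mm down while sliding. Let go, it springs up and locks the carriage wherever it is.
- filter_holder: White ceramic cone, 104 mm across the rim, 78 high, loop handle towards the robot; stands loose in the carriage's ring and travels with it. Origin at the bottom centre of its spout, z up. Its rim is about 285 mm above the table, 26 higher than the release plate, its nearest edge 83 mm in front of the rail axis.
- carafe: Glass carafe with a wooden neck collar and a handle, 106 mm diameter, 125 mm high, loose on the shelf floor below one end of the carriage's travel, left or right. Origin at the centre of its underside, z up.
- carafe_mouth (a point): Centre of the carafe's mouth (80 mm diameter), 125 mm above its origin.
- mug: Terracotta-coloured mug, 84 mm diameter, 92 mm high, loose on the shelf floor below the other end of the carriage's travel. Origin at the centre of its underside.
- scoop: Small steel coffee scoop, bowl 42 mm across and 24 mm high with a 100 mm handle, loose on the shelf floor near its front. Origin under the bowl.
- lid: Round blue silicone lid, 106 mm diameter, 14 mm high, lying upturned on the shelf floor near the left end. Origin at the centre of its underside.
- jar: Amber glass jar with cork lid, 72 mm diameter, 115 mm high, loose on the shelf floor near the right end. Origin at the centre of its underside.
Things that resemble listed ones, but are neither listed nor needed, are in the scene too. What is shaped like the carafe but purple is not meant.

How it is judged:
By the outcome, as a careful person would: the job done as asked, in the order asked, and still so for the second after the job is handed in, with the robot touching nothing.
It also fails if it takes over 35 s, if anything falls off the work surface, if the arm or the gripper's body presses on something with over 40 N, if the wrist force passes 120 N, or if a joint passes its speed limit or range.

ROBOT

A 6-joint arm with a two-finger parallel gripper is mounted at the origin on the work surface. World frame = base frame: x ahead of the robot, y to its left, z up, the work surface at z = 0. Lengths are in mm, angles in degrees, forces in N, time in s.
With the tool pointing down it reaches from about 300 to 850 mm from the base axis. Payload 4.2 kg.
Tool frame: the origin (TCP) lies on the centre line of the jaws, within the pads' length; the fingertips stand 14 mm ahead of it and the grasp point (between the pads) lies 5 mm behind it; z points along the fingers, y is the direction in which the jaws open and shut (so a half turn about z gives the same grasp; the last joint's range is limited). The gripper opens to 91 mm and grips with 3 to 60 N. Pads are 32 mm wide; open, the fingers measure 118 mm over their backs; the gripper's body (76 mm by 178 mm) begins 60 mm behind the grasp point.
Start: joints at [63.598, 18.312, 89.639, -0, 72.044, -1.146], TCP at [245.335, 520.05, 227.976] pointing down, gripper open.
Joint ranges: [-177.97, 177.97], [-48.28, 115.42], [12.27, 149.76], [-77.06, 257.06], [2.81, 150.46], [-146.56, 146.56]. Speed limits (degrees/s): [147.25, 147.25, 180, 180, 180, 180].

INTERFACE

Orientations are given as [roll, pitch, yaw] about the fixed x, y, z axes, in that order (R = Rz(yaw) Ry(pitch) Rx(roll)).
In Python, from workcell import env gives the robot as it stands.
- The arm moves only by the tool play_rows, never from a script. Its argument "increments" is a list of rows, each a list of 5 numbers: the shift along the world's x, y, z in mm, then the turn about the world's z in degrees, then the closure, from 0 (fully open) to 1 (shut). In form: [[x, y, z, yaw, fingers], ...]. A call has 1 to 20 rows; each row shifts and turns the commanded pose from where the row before left it; what a row does not reach is not made up. A row lasts 1/8 s, in which the tool goes at most 62.5 mm and 10.7 degrees, less where a joint would pass 70% of its speed; a pose out of reach is approached as far as the arm can. A call is refused whole if a number of a shift passes 62.5 or a number of a turn 10.7, either way. A call with a gripper value outside its range is refused whole. The fingers move at their own pace and stop on an object; "newtons" is the grip in N (left out, the last holds). Time passes only in rows, so rows that do not move let the fingers close. It gives the time, the measured TCP pose, the force and the opening at its end, in the units of the state.
- env.state(): the state, without advancing time (a new reading comes with each control period).
- env.grab_frame(name): name is "scene" or "top" or "wrist"; returns the picture (420x560x3 uint8, red, green, blue); there is no depth.
- env.calibration(name): a dict with "fx", "fy", "cx", "cy" (pixels), "R" (3x3) and "t" (3): a world point X has camera coordinates R X + t; the wrist camera has in their place "hand_eye" (4x4, takes a point from camera to tool coordinates, whose origin is the TCP and whose axes are the flange's). Camera axes: x right, y down, z forward; pixel columns grow to the right and rows downward; lengths in mm; the calibration is good to about 2 mm. A picture is of the moment at which its call begins: read the wrist's pose just before it. calibration takes no time and is no camera call.
- env.job_done(): hands the job in, once; it reports no verdict.
The state is a dict: "time_s": time; "qpos": joint angles; "qvel": joint speeds; "effort": joint torques, N m; "ee_pos": TCP position; "ee_rot": TCP orientation; "force": force on the tool from outside, world axes, zero at the start; "torque": the same for the moment, N m; "gripper_width": finger opening in mm.
Only numpy, scipy, OpenCV 4.12 (cv2) and the standard library are available. Lean on these libraries where they do the work, as an engineer would, in place of code of your own. Each camera call takes 0.05 s, during which the arm holds its last target.

## Working session

There is one attempt and no reset: what is moved stays moved. The work goes in short steps, Python scripts to look and compute and a tool call to move; the robot and the scene stay as the last step left them, time stands still between calls to the robot, and variables do not carry over. Pictures are saved under pics/ and viewed, and the job is handed in when it is done.

Besides the shell and the picture viewer there is one more tool, called in YAML: its name, and indented under it one key for each argument. play_rows: Moves the arm, as the interface text tells. Its arguments: {"type":"object","properties":{"increments":{"type":"array"},"newtons":{"type":"number"}},"required":["increments"]}

```bash
mkdir -p pics; python3 - <<'E'
from workcell import env
import cv2
s=env.state();print(s)
for n in("scene","top","wrist"):
    im=env.grab_frame(n);cv2.imwrite(f"pics/{n}0.png",im[:,:,::-1]);c=env.calibration(n);print(n,c)
E
```

```text
{'time_s': 0.0, 'qpos': array([ 6.35996826e+01,  1.83530329e+01,  8.97052726e+01, -3.30103408e-03,
        7.20422663e+01, -1.14652348e+00]), 'qvel': array([-0.05559054, -0.05799457,  0.03176088,  0.11215554,  0.01955313,
       -0.04938547]), 'effort': array([-9.20671519e-04, -4.12463057e+01, -2.31965446e+01,  7.25851860e-02,
        4.58583457e-02, -1.26292921e-04]), 'ee_pos': array([245.12697997, 519.62219272, 227.11397043]), 'ee_rot': array([-1.79899385e+02,  1.12543315e-03,  1.54747228e+02]), 'force': array([-0.54216627, -0.20729641,  0.33991233]), 'torque': array([-0.0165982 , -0.02343496,  0.0180145 ]), 'gripper_width': 91.14255460427859}
scene {'fx': 442.260239738253, 'fy': 442.260239738253, 'cx': 277.39183119154376, 'cy': 204.86303928825473, 'R': array([[-0.4516594 ,  0.89218233, -0.00380596],
       [ 0.56659162,  0.28353154, -0.77368198],
       [-0.68918628, -0.35159716, -0.63356271]]), 't': array([ 166.81429358,  -98.88718246, 1578.61929725])}
top {'fx': 541.2896662376062, 'fy': 541.2896662376062, 'cx': 275.8477322750097, 'cy': 204.8386976590698, 'R': array([[-0.01537381, -0.99986264,  0.00619229],
       [-0.98565101,  0.01411358, -0.1682049 ],
       [ 0.1680944 , -0.00868938, -0.9857326 ]]), 't': array([   5.37059201,  440.00707282, 1336.09796564])}
wrist {'fx': 318.50182743377337, 'fy': 318.50182743377337, 'cx': 281.1097528921371, 'cy': 210.21268640639303, 'hand_eye': array([[-4.99245025e-04, -9.65235445e-01, -2.61381495e-01,
         7.24597580e+01],
       [ 9.99999593e-01, -2.85479741e-04, -8.55797602e-04,
        -9.71740261e-02],
       [ 7.51427058e-04, -2.61381816e-01,  9.65235195e-01,
        -1.57146569e+02],
       [ 0.00000000e+00,  0.00000000e+00,  0.00000000e+00,
         1.00000000e+00]])}
```

View pics/scene0.png

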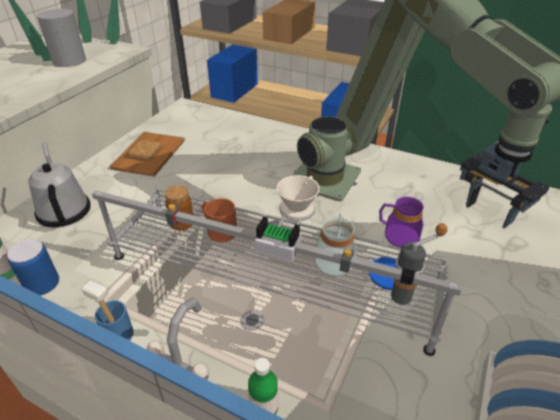

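View pics/top0.png

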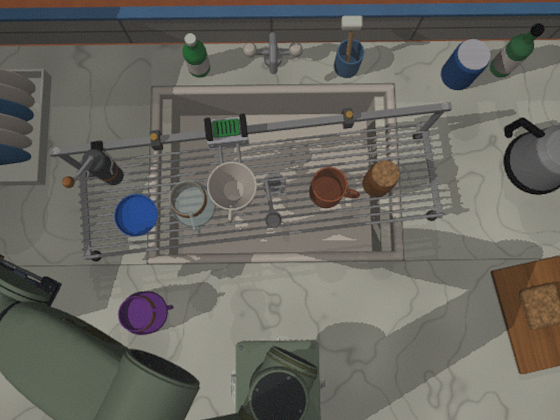

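View pics/wrist0.png

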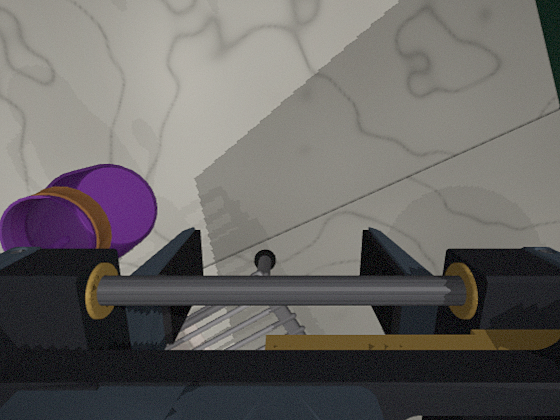

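The top view shows the green plate at (227,128), the stops at (155,140) on the left and (349,118) on the right, and the glass carafe at (190,203) on the left (+y). The purple lookalike at (143,313) stands off the shelf. Next I'll measure and enlarge.

```bash
cat > h.py <<'E'
from workcell import env
import numpy as np, cv2
def ray(n,u,v):
    c=env.calibration(n);R=np.array(c["R"]);t=np.array(c["t"])
    d=R.T@np.array([(u-c["cx"])/c["fx"],(v-c["cy"])/c["fy"],1]);return -R.T@t,d
def onz(n,u,v,z):
    o,d=ray(n,u,v);return o+d*(z-o[2])/d[2]
def tri(a,b):
    A=[];B=[]
    M=np.zeros((3,3));q=np.zeros(3);L=[ray("top",*a),ray("scene",*b)]
    for o,d in L:
        d=d/np.linalg.norm(d);P=np.eye(3)-np.outer(d,d);M+=P;q+=P@o
    x=np.linalg.solve(M,q);return x,[np.linalg.norm(np.cross(x-o,d/np.linalg.norm(d))) for o,d in L]
def proj(n,X):
    c=env.calibration(n);p=c["R"]@np.array(X)+c["t"];return c["fx"]*p[0]/p[2]+c["cx"],c["fy"]*p[1]/p[2]+c["cy"]
E
python3 - <<'E'
from h import *
P={}
for n,box in(("top",(200,105,260,150)),("scene",(245,205,310,265))):
    im=cv2.imread(f"pics/{n}0.png");h=cv2.cvtColor(im,cv2.COLOR_BGR2HSV)
    m=cv2.inRange(h,(45,100,40),(80,255,255));k=np.zeros_like(m);x0,y0,x1,y1=box;k[y0:y1,x0:x1]=m[y0:y1,x0:x1]
    k=cv2.morphologyEx(k,cv2.MORPH_CLOSE,np.ones((5,5)))
    c=max(cv2.findContours(k,0,2)[0],key=cv2.contourArea);r=cv2.minAreaRect(c);print(n,r,cv2.boxPoints(r).round(1).tolist());P[n]=r[0]
    if n=="top":
        print("corners z258",[onz("top",*q,258).round(0)[:2].tolist() for q in cv2.boxPoints(r)])
print("plate",tri(P["top"],P["scene"]),onz("top",*P["top"],259),onz("scene",*P["scene"],259))
im=cv2.imread("pics/top0.png");a=cv2.resize(im[90:250,110:390],(784,448),interpolation=2);cv2.imwrite("pics/topz.png",a)
im=cv2.imread("pics/scene0.png");a=cv2.resize(im[170:310,150:430],(784,392),interpolation=2);cv2.imwrite("pics/scz.png",a)
E
```

```text
top ((225.84146118164062, 127.57318115234375), (15.902141571044922, 25.399253845214844), 83.6598129272461) [[212.3000030517578, 121.0999984741211], [237.60000610351562, 118.30000305175781], [239.3000030517578, 134.10000610351562], [214.10000610351562, 136.89999389648438]]
corners z258 [[590.0, 136.0], [595.0, 81.0], [559.0, 78.0], [554.0, 132.0]]
scene ((276.74273681640625, 231.96475219726562), (27.054576873779297, 12.432222366333008), 14.931416511535645) [[262.1000061035156, 234.5], [265.29998779296875, 222.5], [291.3999938964844, 229.39999389648438], [288.20001220703125, 241.5]]
plate (array([576.08484119, 105.82321272, 254.8668264 ]), [np.float64(1.5098761458737988), np.float64(1.5098761458737215)]) [574.10662853 106.84002424 259.        ] [580.59261828 106.44426873 259.        ]
```

View pics/topz.png

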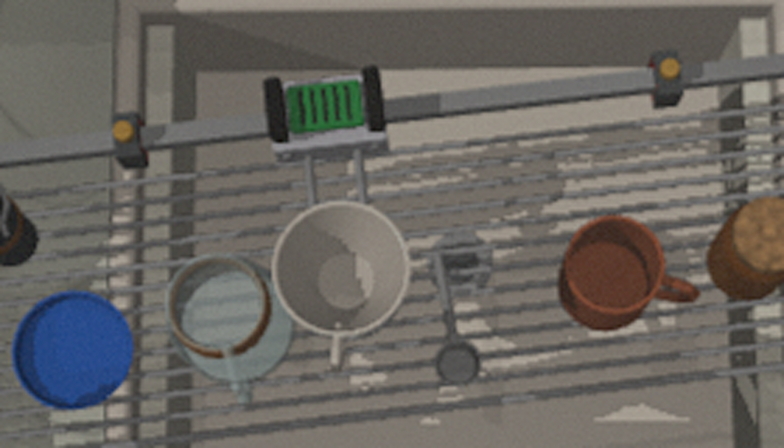

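View pics/scz.png

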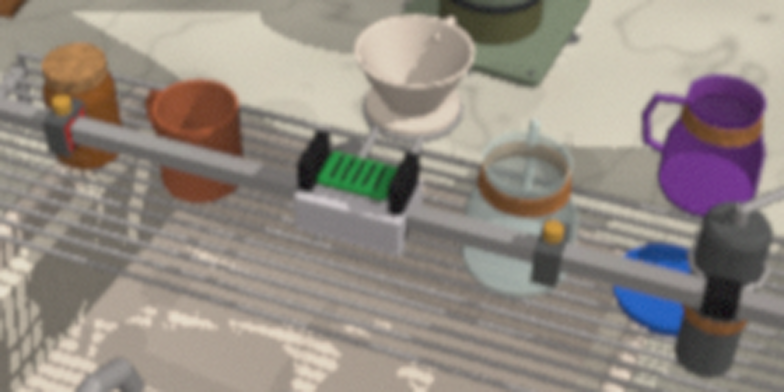

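Carafe (topz 225,315) is glass with a wooden collar and stands at the left end; the mug is at the right end, so the slide goes left (+y). Now the rail direction and stops.

```bash
python3 - <<'E'
from h import *
T=lambda u,v:(110+u/2.8,90+v/2.8); S=lambda u,v:(150+u/2.8,170+v/2.8)
# orange knobs of stops, centroid
for n in("top","scene"):
    im=cv2.imread(f"pics/{n}0.png");h=cv2.cvtColor(im,cv2.COLOR_BGR2HSV)
    m=cv2.inRange(h,(12,150,120),(25,255,255));N,_,st,c=cv2.connectedComponentsWithStats(m)
    print(n,[(c[i].round(1).tolist(),int(st[i,4])) for i in range(1,N) if st[i,4]>8 and st[i,4]<200])
# rail top edges in top view: line fit of upper/lower gray boundary (topz readings)
im=cv2.imread("pics/top0.png",0)
pts=[]
for x in list(range(165,205))+list(range(255,340)):
    y0=138-(x-155)*22/194
    a=range(int(y0)-9,int(y0)+10);col=im[list(a),x].astype(int)
    if x in(170,190,270,300,330):print(x,round(y0,1),a[0],col.tolist())
for u,v in((147,140),(130,139),(652,80),(667,80)): print(onz("top",*T(u,v),235).round(1))
E
```

```text
top [([349.4, 113.4], 12), ([153.4, 136.0], 20), ([64.2, 181.7], 13), ([538.5, 275.6], 37), ([538.6, 348.3], 14)]
scene [([184.1, 203.0], 72), ([171.4, 205.9], 43), ([412.8, 218.7], 35), ([442.2, 228.6], 46), ([346.3, 242.5], 34), ([347.3, 252.4], 32)]
170 136.3 127 [123, 124, 122, 120, 120, 124, 124, 114, 111, 111, 114, 113, 113, 108, 79, 52, 94, 114, 118]
190 134.0 125 [108, 107, 103, 106, 108, 106, 110, 111, 112, 109, 113, 113, 116, 93, 66, 67, 100, 107, 106]
270 125.0 115 [136, 150, 147, 146, 146, 147, 149, 138, 114, 112, 112, 112, 112, 113, 97, 64, 89, 136, 150]
300 121.6 112 [82, 81, 132, 149, 146, 146, 148, 125, 111, 109, 111, 112, 115, 116, 81, 55, 122, 149, 147]
330 118.2 109 [85, 87, 83, 79, 91, 136, 139, 118, 111, 112, 115, 114, 114, 99, 69, 84, 134, 147, 146]
[555.2 248.7 235. ]
[556.2 262.1 235. ]
[ 599.2 -151.8  235. ]
[ 599.1 -163.7  235. ]
```

```bash
python3 - <<'E'
from h import *
l=tri((153.4,136),(347.3,252.4));r=tri((349.4,113.4),(171.4,205.9));print(l,r)
d=l[0]-r[0];print(d,np.hypot(*d[:2]),np.degrees(np.arctan2(-d[0],d[1])))
print(onz("top",153.4,136,260),onz("top",349.4,113.4,260))
# rail top centre line (z 233) : top-surface pixel centres
a=onz("top",300,122.5,233);b=onz("top",170,137.2,233);print(a,b,np.degrees(np.arctan2(a[0]-b[0],b[1]-a[1])))
# cheeks midpoint top face z=275: topz cheeks
T=lambda u,v:(110+u/2.8,90+v/2.8)
print(onz("top",*T(275,109),275),onz("top",*T(373,98),275), "carafe mouth",onz("top",*T(219,306),195))
E
```

```text
(array([560.46778424, 265.26057389, 249.06800794]), [np.float64(0.5897967705248681), np.float64(0.5897967705248602)]) (array([ 605.15274646, -164.20374288,  251.97454242]), [np.float64(0.012514669746058716), np.float64(0.012514669745877784)])
[-44.68496222 429.46431678  -2.90653447] 431.7827523566879 5.940144641221044
[556.92173477 263.38265837 260.        ] [ 602.37009399 -162.98172999  260.        ]
[592.0349756  -56.12678351 233.        ] [561.97068595 232.64050962 233.        ] 5.943793781023104
[566.43586326 143.19940439 275.        ] [574.18929653  68.24688354 275.        ] carafe mouth [428.58796339 196.59444983 195.        ]
```

Measurements agree: rail yaw is 5.9°, the stop spacing comes to 432 mm (430 expected), and the plate sits near (576,106). The travel needed is about 105 mm to the left, which puts the ring at (431,196); the carafe mouth measures (429,197). Next: go up, across and turn so the jaws lie along the rail, closing the fingers on the way.

play_rows:
  increments:
    - [0, 0, 56, 0, 0.3]
    - [0, 0, 57, 0, 1]
    - [27.5, -33.8, 0, 2.6, 1]
    - [27.5, -33.8, 0, 2.6, 1]
    - [27.5, -33.8, 0, 2.6, 1]
    - [27.5, -33.8, 0, 2.6, 1]
    - [27.5, -33.8, 0, 2.6, 1]
    - [27.5, -33.8, 0, 2.6, 1]
    - [27.5, -33.8, 0, 2.6, 1]
    - [27.5, -33.8, 0, 2.6, 1]
    - [27.5, -33.8, 0, 2.6, 1]
    - [27.5, -33.8, 0, 2.6, 1]
    - [27.5, -33.8, 0, 2.6, 1]
    - [27.5, -33.8, 0, 2.6, 1]
    - [0, 0, 0, 0, 1]
    - [0, 0, 0, 0, 1]
    - [0, 0, 0, 0, 1]
  newtons: 10

```text
time_s: 2.28
ee_pos: [574.7, 115.4, 341.1]
ee_rot: [180.0, -0.0, -174.0]
force: [0.1, -0.1, -0.8]
gripper_width: 0.7
```

```bash
python3 - <<'E'
from h import *
s=env.state();print(s["time_s"],s["ee_pos"],s["ee_rot"],s["force"],s["gripper_width"])
for n in("top","wrist","scene"):
    im=env.grab_frame(n);cv2.imwrite(f"pics/{n}1.png",im[:,:,::-1])
im=cv2.imread("pics/scene1.png");cv2.imwrite("pics/scz1.png",cv2.resize(im[130:310,150:430],(784,504),interpolation=2))
E
```

```text
2.275 [574.67706072 115.3595326  341.10701324] [ 1.79975796e+02 -8.22107518e-03 -1.73988940e+02] [ 0.1018571  -0.05388328 -0.786309  ] 0.693631115929062
```

View pics/scz1.png

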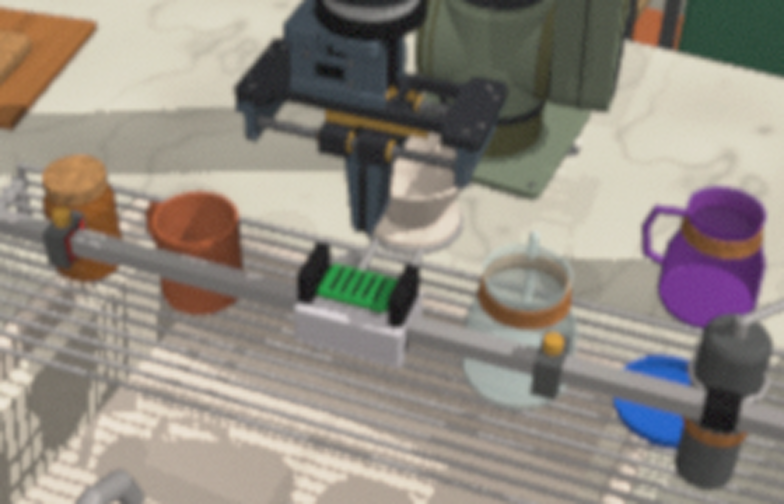

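View pics/wrist1.png

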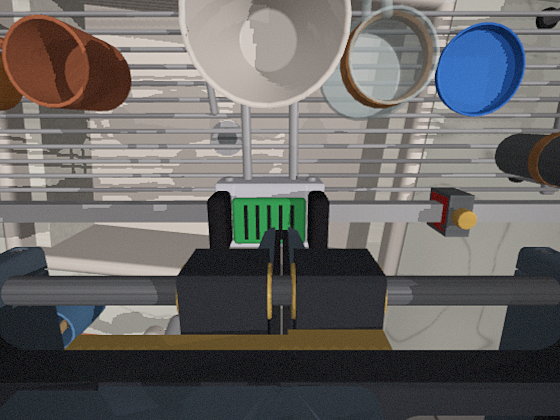

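```bash
cat >> h.py <<'E'
from scipy.spatial.transform import Rotation as Ro
def wz(s,u,v,z):
    c=env.calibration("wrist");H=np.array(c["hand_eye"]);R=Ro.from_euler("xyz",s["ee_rot"],degrees=True).as_matrix()
    o=s["ee_pos"]+R@H[:3,3];d=R@H[:3,:3]@np.array([(u-c["cx"])/c["fx"],(v-c["cy"])/c["fy"],1]);return o+d*(z-o[2])/d[2]
E
python3 - <<'E'
from h import *
s=env.state()
for p in((233,198),(305,198),(233,243),(269,198),(269,220)):print(p,wz(s,*p,259).round(1))
for p in((213,193),(317,193)):print("cheek",wz(s,*p,275).round(1))
print("stop face",wz(s,436,212,233).round(1))
E
```

```text
(233, 198) [561.2  75.7 259. ]
(305, 198) [555.4 130.9 259. ]
(233, 243) [598.1  78.1 259. ]
(269, 198) [558.3 103.3 259. ]
(269, 220) [576. 105. 259.]
cheek [555.1  63.3 275. ]
cheek [547.4 137.4 275. ]
stop face [561.6 247.6 233. ]
```

Wrist view puts the plate at about (576.5,105), agreeing within 2 mm. The fingers are over it, offset about 10 mm towards the left cheek. Descending.

play_rows:
  increments:
    - [1.5, -2, -20, 0, 1]
    - [0, 0, -25, 0, 1]
    - [0, 0, -15, 0, 1]
    - [0, 0, 0, 0, 1]
    - [0, 0, 0, 0, 1]

```text
time_s: 3.05
ee_pos: [577.3, 112.6, 282.0]
ee_rot: [180.0, 0.1, -174.0]
force: [0.9, 0.2, -0.6]
gripper_width: 0.4
```

play_rows:
  increments:
    - [0, 0, -2, 0, 1]
    - [0, 0, -2, 0, 1]
    - [0, 0, 0, 0, 1]

```text
time_s: 3.42
ee_pos: [576.8, 112.4, 276.9]
ee_rot: [180.0, -0.0, -174.1]
force: [-0.1, 0.2, -0.3]
gripper_width: 0.7
```

play_rows:
  increments:
    - [0, 0, -2, 0, 1]
    - [0, 0, 0, 0, 1]

```text
time_s: 3.68
ee_pos: [576.7, 112.5, 274.8]
ee_rot: [180.0, -0.0, -174.1]
force: [-0.2, -0.3, 0.3]
gripper_width: -0.0
```

play_rows:
  increments:
    - [0, 0, -1, 0, 1]
    - [0, 0, 0, 0, 1]

```text
time_s: 3.92
ee_pos: [576.8, 112.4, 273.9]
ee_rot: [180.0, -0.0, -174.1]
force: [0.7, 0.8, -0.3]
gripper_width: 0.5
```

play_rows:
  increments:
    - [0, 0, -1, 0, 1]
    - [0, 0, 0, 0, 1]

```text
time_s: 4.18
ee_pos: [576.9, 112.5, 273.1]
ee_rot: [180.0, 0.0, -174.1]
force: [0.4, -0.1, 0.6]
gripper_width: 0.8
```

play_rows:
  increments:
    - [0, 0, -1, 0, 1]
    - [0, 0, 0, 0, 1]

```text
time_s: 4.42
ee_pos: [576.9, 112.5, 272.2]
ee_rot: [180.0, 0.0, -174.1]
force: [-0.6, -0.3, 1.9]
gripper_width: 0.3
```

play_rows:
  increments:
    - [0, 0, -1, 0, 1]
    - [0, 0, 0, 0, 1]

```text
time_s: 4.68
ee_pos: [576.9, 112.5, 271.3]
ee_rot: [180.0, 0.0, -174.1]
force: [-0.1, -0.7, 2.6]
gripper_width: 0.4
```

play_rows:
  increments:
    - [0, 0, -1, 0, 1]
    - [0, 0, 0, 0, 1]

```text
time_s: 4.92
ee_pos: [576.9, 112.5, 270.3]
ee_rot: [180.0, 0.0, -174.1]
force: [0.0, 0.8, 4.5]
gripper_width: 0.4
```

play_rows:
  increments:
    - [0, 0, -1, 0, 1]
    - [0, 0, 0, 0, 1]

```text
time_s: 5.18
ee_pos: [576.9, 112.5, 269.3]
ee_rot: [180.0, 0.0, -174.1]
force: [-1.2, -0.8, 5.8]
gripper_width: 0.9
```

play_rows:
  increments:
    - [0, 0, -1, 0, 1]
    - [0, 0, 0, 0, 1]
    - [0, 0, 0, 0, 1]

```text
time_s: 5.55
ee_pos: [576.9, 112.5, 268.5]
ee_rot: [180.0, 0.0, -174.1]
force: [-0.6, -0.7, 6.1]
gripper_width: 0.8
```

play_rows:
  increments:
    - [0, 0, -1, 0, 1]
    - [0, 0, 0, 0, 1]
    - [0, 0, 0, 0, 1]

```text
time_s: 5.92
ee_pos: [576.9, 112.5, 267.6]
ee_rot: [180.0, 0.0, -174.1]
force: [-2.4, -0.0, 6.0]
gripper_width: 0.9
```

```bash
python3 - <<'E'
from h import *
f=[]
for i in range(4):
    im=env.grab_frame("scene");s=env.state();f.append(s["force"])
print(s["time_s"],s["ee_pos"],np.mean(f,0),np.std(f,0))
cv2.imwrite("pics/s2.png",im[:,:,::-1]);a=im[170:270,220:360,::-1];cv2.imwrite("pics/scz2.png",cv2.resize(a,(784,560),interpolation=2))
E
```

```text
6.125 [576.94471466 112.48903039 267.63417298] [-1.03915771 -0.40999499  6.64215206] [0.52248231 0.28491542 0.59127309]
```

View pics/scz2.png

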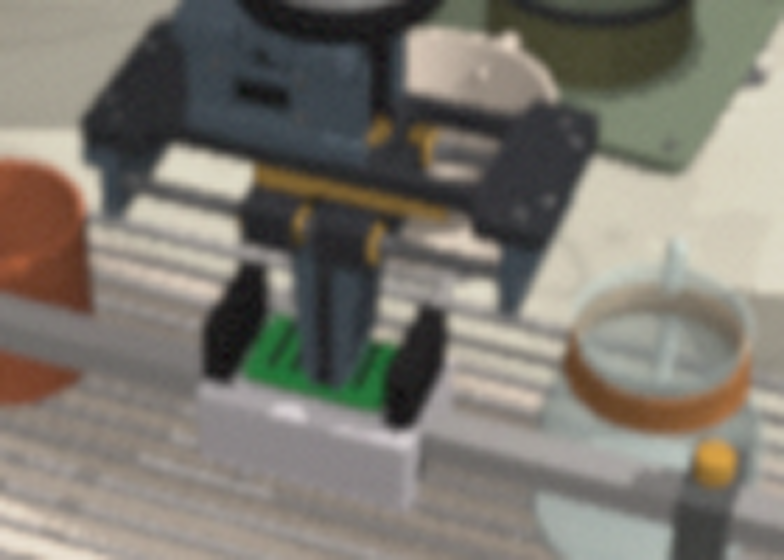

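The fingertips sit on the green plate between the cheeks, clear of the holder, at about 6.5 N and 5 mm down. Sliding along the rail direction (-0.104, 0.995).

play_rows:
  increments:
    - [-0.2, 2, 0, 0, 1]
    - [-0.4, 4, 0, 0, 1]
    - [-0.4, 4, 0, 0, 1]
    - [-0.5, 5, 0, 0, 1]
    - [-0.5, 5, 0, 0, 1]

```text
time_s: 6.75
ee_pos: [574.9, 131.9, 267.6]
ee_rot: [-179.9, 0.0, -174.1]
force: [-1.7, -1.6, 6.7]
gripper_width: 0.6
```

```bash
python3 - <<'E'
from h import *
f=[]
for i in range(2):
    im=env.grab_frame("scene");s=env.state();f.append(s["force"])
print(s["time_s"],s["ee_pos"],np.mean(f,0))
a=im[170:270,220:360,::-1];cv2.imwrite("pics/scz3.png",cv2.resize(a,(784,560),interpolation=2))
E
```

```text
6.85 [574.78827613 132.70820321 267.54710643] [-0.68112621 -0.04347541  6.85871447]
```

View pics/scz3.png

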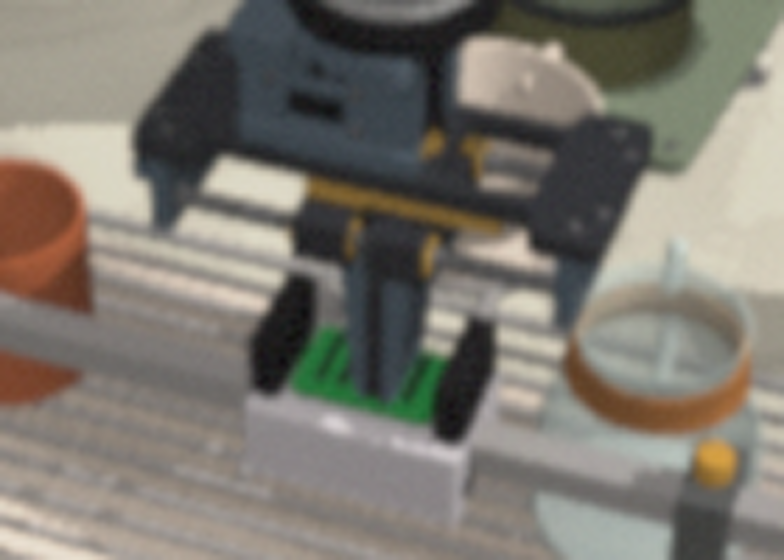

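The carriage travels with the fingers without slipping (cheek moved by about 49 px, same as the fingers). Continuing.

play_rows:
  increments:
    - [-0.6, 6, 0, 0, 1]
    - [-0.6, 6, 0, 0, 1]
    - [-0.6, 6, 0, 0, 1]
    - [-0.6, 6, 0, 0, 1]
    - [-0.6, 6, 0, 0, 1]
    - [-0.6, 6, 0, 0, 1]
    - [-0.6, 6, 0, 0, 1]
    - [-0.6, 6, 0, 0, 1]
    - [-0.6, 6, 0, 0, 1]
    - [-0.6, 6, 0, 0, 1]
    - [-0.5, 5, 0, 0, 1]
    - [-0.3, 3, 0, 0, 1]
    - [-0.2, 2, 0, 0, 1]
    - [0, 0, 0, 0, 1]

```text
time_s: 8.6
ee_pos: [567.5, 202.3, 267.5]
ee_rot: [-180.0, -0.0, -174.0]
force: [-1.4, -0.8, 6.1]
gripper_width: 0.5
```

```bash
python3 - <<'E'
from h import *
f=[]
for i in range(3):
    im=env.grab_frame("scene");s=env.state();f.append(s["force"])
print(s["time_s"],s["ee_pos"],np.mean(f,0))
a=im[190:290,260:400,::-1];cv2.imwrite("pics/scz4.png",cv2.resize(a,(784,560),interpolation=2))
E
```

```text
8.75 [567.46974702 202.26447459 267.51597305] [-1.68792054 -0.83241663  6.29731841]
```

View pics/scz4.png

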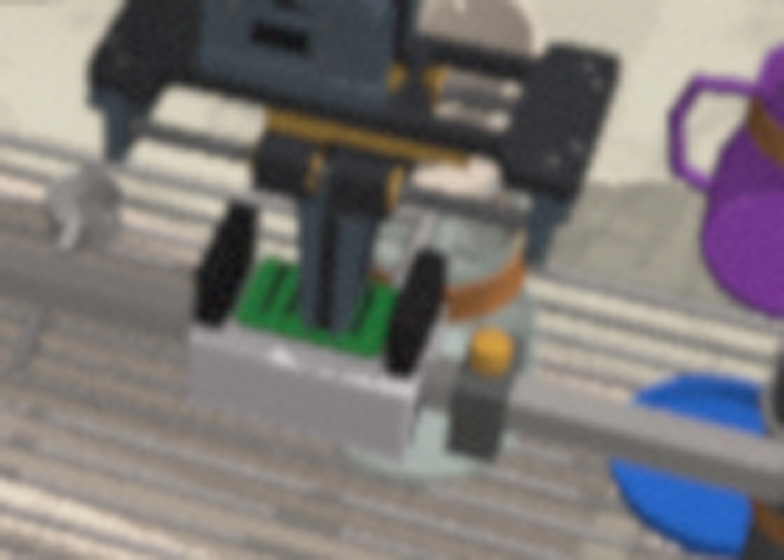

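About 14 mm remain. Slow approach.

play_rows:
  increments:
    - [-0.3, 3, 0, 0, 1]
    - [-0.3, 3, 0, 0, 1]
    - [-0.3, 3, 0, 0, 1]
    - [-0.2, 2, 0, 0, 1]
    - [0, 0, 0, 0, 1]

```text
time_s: 9.38
ee_pos: [566.3, 213.2, 267.5]
ee_rot: [-180.0, -0.0, -174.1]
force: [-2.2, -1.1, 6.6]
gripper_width: 0.6
```

play_rows:
  increments:
    - [-0.2, 2, 0, 0, 1]
    - [0, 0, 0, 0, 1]

```text
time_s: 9.62
ee_pos: [566.1, 215.2, 267.5]
ee_rot: [-180.0, -0.0, -174.1]
force: [-1.7, -0.8, 5.3]
gripper_width: 0.5
```

play_rows:
  increments:
    - [-0.2, 2, 0, 0, 1]
    - [0, 0, 0, 0, 1]

```text
time_s: 9.88
ee_pos: [566.2, 216.1, 267.4]
ee_rot: [-179.8, -0.0, -174.1]
force: [-0.9, -2.7, 6.5]
gripper_width: 0.3
```

```bash
python3 - <<'E'
from h import *
f=[]
for i in range(3):
    im=env.grab_frame("scene");s=env.state();f.append(s["force"])
print(s["time_s"],s["ee_pos"],np.mean(f,0))
a=im[190:290,260:400,::-1];cv2.imwrite("pics/scz5.png",cv2.resize(a,(784,560),interpolation=2))
E
```

```text
10.025 [566.19008654 216.12905068 267.44407074] [-1.18686641 -3.51150237  6.45120398]
```

View pics/scz5.png

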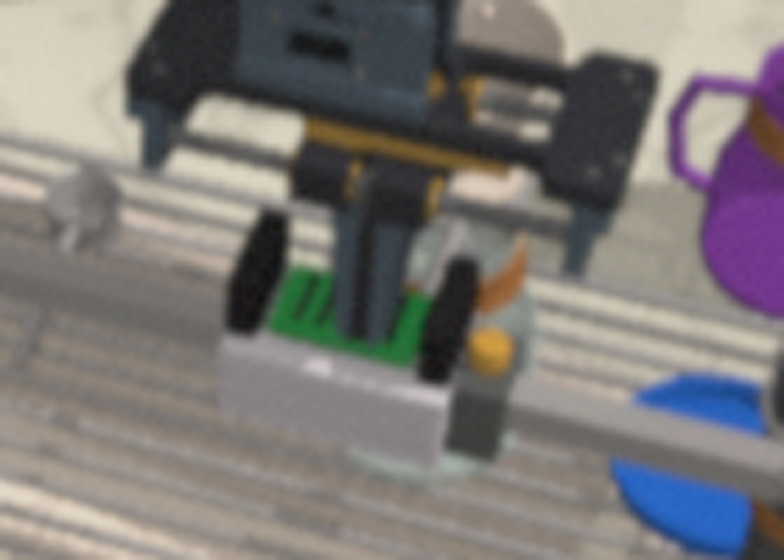

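The carriage meets the stop: fy reached -3.5 N and the tool stalled about 1 mm short, with travel of about 104 mm against 105 predicted. I'll nudge once more to confirm, then lift straight up.

play_rows:
  increments:
    - [-0.1, 1, 0, 0, 1]
    - [0, 0, 0, 0, 1]
    - [0, 0, 0, 0, 1]

```text
time_s: 10.4
ee_pos: [566.3, 216.9, 267.5]
ee_rot: [-179.8, 0.0, -174.1]
force: [0.0, -4.1, 6.7]
gripper_width: 0.7
```

play_rows:
  increments:
    - [0, 0, 2, 0, 1]
    - [0, 0, 2, 0, 1]
    - [0, 0, 2, 0, 1]
    - [0, 0, 3, 0, 1]
    - [0, 0, 5, 0, 1]
    - [0, 0, 15, 0, 1]
    - [0, 0, 30, 0, 1]
    - [0, 0, 40, 0, 1]
    - [0, 0, 40, 0, 1]
    - [0, 0, 0, 0, 1]
    - [0, 0, 0, 0, 1]

```text
time_s: 11.78
ee_pos: [566.0, 218.5, 405.7]
ee_rot: [180.0, -0.0, -174.1]
force: [0.4, -0.0, -0.5]
gripper_width: 0.9
```

```bash
python3 - <<'E'
from h import *
s=env.state();print(s["time_s"],s["ee_pos"],s["force"])
im=env.grab_frame("wrist");cv2.imwrite("pics/w6.png",im[:,:,::-1])
im=env.grab_frame("scene");a=im[170:310,220:416,::-1];cv2.imwrite("pics/scz6.png",cv2.resize(a,(784,560),interpolation=2))
im=env.grab_frame("top");cv2.imwrite("pics/t6.png",im[:,:,::-1])
E
```

```text
11.775 [566.01828563 218.4640199  405.73502448] [ 0.38942857 -0.02643493 -0.51030882]
```

View pics/w6.png

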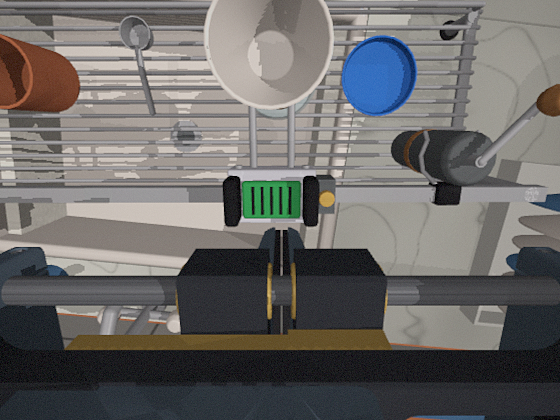

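View pics/scz6.png

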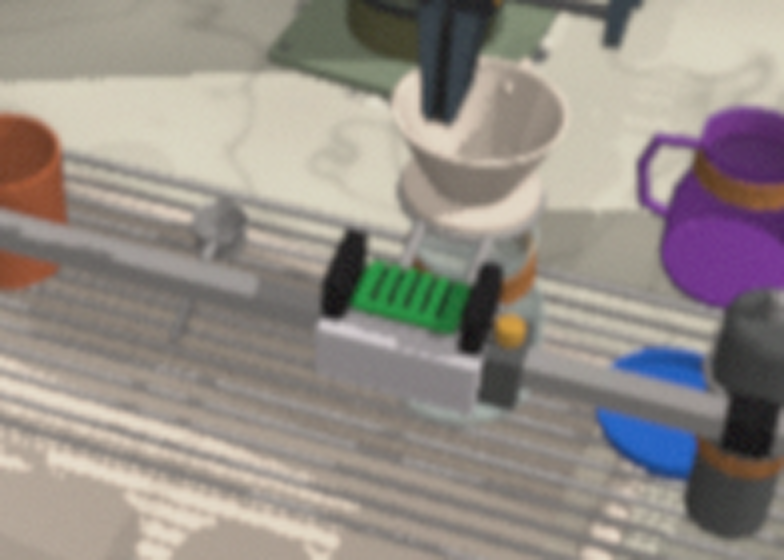

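The carriage is flush with the left stop (wrist image about (319,195), no visible gap), the plate is up, the holder is seated over the carafe and the fingers are clear. Handing in.

```bash
python3 - <<'E'
from workcell import env
print(env.job_done())
E
```

```text
the job is handed in; nothing more can be done
None
```

The carriage is against the left end stop with the filter holder over the carafe, the release plate let go, and the job handed in at about 12 s. I pressed the plate about 5 mm down with closed fingertips (about 6.5 N) and kept it down while sliding the carriage about 104 mm; I had predicted 105 mm.

- **Contact with the stop:** The sideways force reached about 4 N and the tool stopped advancing. After I lifted off, the wrist picture showed no visible gap between carriage and stop.
- **Plate and lock:** The plate looked up in the pictures. I did not push on the carriage afterwards to test the lock.
- **Other things:** The holder was seated in its ring above the carafe. The mug, lid and scoop looked undisturbed, but I compared them only by eye. I did not check the jar separately.
- **Robot:** The force read about zero, with the fingers over 130 mm above the plate.
- **Readings that disagreed:** One rough wrist-camera reading put the stop face about 8 mm nearer than the other two cameras did. The contact point matched those cameras.

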